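# Hook a pressing board under its lip and snap it down into the flattening frame

### The arm

A 7-joint arm with a two-finger parallel gripper is mounted at the origin on a cart in front of the work surface, level with it; the furniture and walls round the work are solid. World frame = base frame: x ahead of the robot, y to its left, z up, the work surface at z = 0. Lengths are in mm, angles in rad, forces in N, time in s.
With the tool pointing down it reaches from about 400 to 875 mm from the base axis. Payload 4.4 kg.
Tool frame: the origin (TCP) lies at the very end of the fingers, on their centre line; the grasp point (between the pads) lies 19 mm behind it; y points along the fingers, z is the direction in which the jaws open and shut, and the axes are right-handed (so a half turn about y gives the same grasp; the last joint's range is limited). The gripper opens to 85 mm and grips with 20 to 120 N. Pads are 22 mm wide; open, the fingers measure 114 mm over their backs; the gripper's body (76 mm by 85 mm) begins 54 mm behind the grasp point. The pads swing forward as they close: fully open they stand 13 mm farther back than shut.
Start: joints at [1.162, 0.628, 0.038, 1.517, -0.027, 0.996, -0.02], TCP at [218.509, -612.186, 231.313] pointing down, gripper open.
Joint ranges: [-3.06, 3.06], [-0.37, 2.12], [-1.25, 1.32], [0.18, 2.47], [-1.1, 4.24], [0.23, 1.98], [-2.94, 2.94]. Speed limits (rad/s): [2.57, 2.57, 3.14, 3.14, 3.14, 3.14, 3.14].

### API

Orientations are given as [roll, pitch, yaw] about the fixed x, y, z axes, in that order (R = Rz(yaw) Ry(pitch) Rx(roll)).
In Python, from cell import read_state, get_image, finish_job gives the robot as it stands. The module is installed in compiled form; this text tells all that it offers.
- The arm moves only by the tool servo_tool, never from a script. Its argument "increments" is a list of rows, each an object of numbers: "dx", "dy", "dz": the shift along the world's x, y, z in cm; "ax", "ay", "az": the turn, a rotation vector about the world's x, y, z in rad; "claw": the closure, from -1 (fully open) to 1 (shut). A call has 1 to 8 rows; each row is the pose to reach, as a shift and turn from the pose commanded when the call began; what a row does not reach only later rows make up. A row lasts 1/12 s, in which the tool goes at most 41.7 mm and 7.16 degrees, less where a joint would pass 70% of its speed; a pose out of reach is approached as far as the arm can. A call with a gripper value outside its range is refused whole. The fingers move at their own pace and stop on an object; the grip force is fixed at half the most. Time passes only in rows, so rows that repeat a pose let the fingers close. It gives the time, the measured TCP pose, the force and the opening at its end, in the units of the state.
- read_state(): the state, without advancing time (a new reading comes with each control period).
- get_image(name): name is "scene" or "side" or "wrist"; returns a dict with "color" (400x640x3 uint8, red, green, blue), "fov_y" (degrees; the focal length in pixels is half the picture's height over the tangent of half this angle, whatever the lens; pixels are square), "cx", "cy" (the principal point, pixels), "R" (3x3) and "t" (3): a world point X has camera coordinates R X + t. Camera axes: x right, y down, z forward; pixel columns grow to the right and rows downward; lengths in mm; the calibration is good to about 2 mm. A picture is of the moment at which its call begins. There is no depth.
- finish_job(): hands the job in, once; it reports no verdict.
The state is a dict: "clock": time; "qpos": joint angles; "qd": joint speeds; "tau": joint torques, N m; "eef_pos": TCP position; "tool_rot": TCP orientation; "force": force on the tool from outside, world axes, zero at the start; "torque": the same for the moment, N m; "width": finger opening in mm.
Only numpy, scipy, OpenCV 4.12 (cv2) and the standard library are available. Lean on these libraries where they do the work, as an engineer would, in place of code of your own. Each camera call takes 0.05 s, during which the arm holds its last target.

### The job

Put the loose pressing board into the flattening frame, ribbed side up: slide one of its edges that run along the rib under the frame's fixed brass lip while the board slopes down towards that lip, then swing the board down flat and press it until the spring catch opposite snaps back over its other edge. Let go, leave the board lying fully home, and leave the things around it where they are.

Things in the scene. Friction and masses are not known exactly. Their poses are not given: they have to be found in the camera images.
- frame: Shallow wooden frame, 166 x 144 mm, fixed to the table. Origin: centre of its underside; z up; x points from spring catch to brass lip (roughly away from the robot), y along the lip. Recess walls at x = +-71.25, y = +-64 mm; side rails reach z = 18, catch-end wall z = 16 mm. Only 132.5 mm open from lip to catch uprights: the 140 mm board enters sloping 20 to 35 degrees, lip end down.
- press_board: Loose wooden board, 140 (x) x 120 (y) x 7 mm, 0.15 to 0.27 kg, with a straight grip rib along y over the middle of its top: 22 mm wide in x, 100 mm long, from 7 to 37 mm above the underside. Origin: centre of the underside, z up through the rib. Same both ways round: either x end may go under the lip. Starts flat on the table, rib up; seated, its origin is 10 mm above the frame's.
- board_edge_a (a point): middle of the board's lower edge at its +x end (board x = +70 mm, z = 0)
- board_edge_b (a point): middle of the board's lower edge at its -x end (board x = -70 mm, z = 0)
- lip_edge (a point): Middle of the lower inner edge of the rigid brass lip, at frame x = 61.25, z = 26 mm. The lip runs the frame's full width, overhangs the recess by 10 mm, leaves 16 mm between felt and lip, and is 4 mm thick (top at z = 30 mm).
- frame_floor (a point): Centre of the recess's felt floor, at frame x = 0, y = 0, z = 10 mm.
- catch_tip (a point): Middle of the foot of the spring catch's steel leaf, at rest at frame x = -65, z = 20 mm (moves with the catch). The leaf is 36 mm wide and leans back to x = -82, z = 53 mm. Two rigid brass uprights flank it (y = 22 to 30 mm either side, x = -83 to -71 mm, up to z = 58 mm).
- spring_catch (a joint): Outward travel of the catch, m: 0 at rest over the recess, up to 0.010 towards frame -x. A board edge pressed down slides down its slope, pushes it out about 3 mm and it springs back 2 mm above the seated board's top. Spring 1.2 N at rest plus 0.3 N per mm; pushing the board past takes about 3 to 10 N downward.
- packet_0: white carton packet with a blue stripe, 85 x 135 x 17 mm, lying flat; bystander, leave alone; origin at the centre of its underside
- packet_1: smaller white carton packet with a blue stripe, 80 x 105 x 15 mm, lying flat; bystander, leave alone
- label_block: white pad of labels, 80 x 44 x 9 mm, lying flat; bystander, leave alone
- bone_folder: flat cream bone folder, 22 x 155 x 4 mm; bystander, leave alone
- brush_dark: dark-handled brush, 12 x 200 x 12 mm, lying between frame and board and pointing away from the robot; bystander, leave alone
- paste_jar: white jar with a red lid, 66 mm across, 67 mm high, at the back; bystander, leave alone
- dropper_bottle: small amber dropper bottle, 33 mm across, 102 mm high, at the back; bystander, leave alone
Not all that is in view belongs to the job. Of the things that look like the press_board, the larger one is meant.

How it is judged:
By the outcome, as a careful person would: the job done as asked, in the order asked, and still so for the second after the job is handed in, with the robot touching nothing.
It also fails if it takes over 48 s, if anything falls off the work surface, if the arm or the gripper's body presses on something with over 40 N, if the wrist force passes 120 N, or if a joint passes its speed limit or range.

## Working session

There is one attempt and no reset: what is moved stays moved. The work goes in short steps, Python scripts to look and compute and a tool call to move; the robot and the scene stay as the last step left them, time stands still between calls to the robot, and variables do not carry over. Pictures are saved under pics/ and viewed, and the job is handed in when it is done.

Besides the shell and the picture viewer there is one more tool, called after ">>>" as name(argument=value, ...) on one line, values as JSON. servo_tool: Moves the arm, as the interface text tells. Its arguments: {"type":"object","properties":{"increments":{"type":"array","items":{"type":"object","properties":{"dx":{"type":"number"},"dy":{"type":"number"},"dz":{"type":"number"},"ax":{"type":"number"},"ay":{"type":"number"},"az":{"type":"number"},"claw":{"type":"number"}}}}},"required":["increments"]}

```bash
mkdir -p pics; cat > h.py <<'E'
import numpy as np, cv2
from cell import read_state,get_image
def snap(n,f):
    im=get_image(n); cv2.imwrite(f'pics/{f}.png',im['color'][:,:,::-1]); 
    np.savez(f'pics/{f}.npz',**{k:np.array(v) for k,v in im.items()}); return im
def load(f): return dict(np.load(f'pics/{f}.npz'))
def foc(im): return im['color'].shape[0]/2/np.tan(np.radians(float(im['fov_y']))/2)
def ray(im,u,v):
    f=foc(im); d=np.array([(u-im['cx'])/f,(v-im['cy'])/f,1.]); R=np.array(im['R']);t=np.array(im['t'])
    return -R.T@t, R.T@d
def onz(im,u,v,z):
    c,d=ray(im,u,v); return c+d*(z-c[2])/d[2]
def proj(im,X):
    p=np.array(im['R'])@np.array(X,float)+np.array(im['t']); f=foc(im); return f*p[0]/p[2]+im['cx'],f*p[1]/p[2]+im['cy']
E
python3 - <<'E'
from h import *
for n in ['scene','side','wrist']:
    im=snap(n,n+'0'); c,d=ray(im,320,200); print(n,im['fov_y'],im['cx'],im['cy'],c.round(),d.round(2))
s=read_state(); print(s)
E
```

```text
scene 51.072816401926445 321.0861160792285 202.78708537362016 [-63. 302. 731.] [ 0.66 -0.32 -0.68]
side 50.228110729796335 311.7195495732308 202.16523587624636 [521. 912. 663.] [ 0.03 -0.84 -0.53]
wrist 67.34444347729158 319.03652233312357 200.21582812323638 [ 288. -588.  374.] [-0.27 -0.1  -0.96]
{'clock': 0.15, 'qpos': array([ 1.16217439,  0.62911611,  0.03845088,  1.51811155, -0.02701926,
        0.99628741, -0.01998866]), 'qd': array([ 0.00091571, -0.00217108, -0.00017779, -0.00357029, -0.00052271,
        0.00093119,  0.00056725]), 'tau': array([ 1.66904047e-03, -5.63803804e+01,  1.22764695e+00, -1.93652415e+01,
        1.10779921e-02,  7.31317428e-03, -7.41230991e-06]), 'eef_pos': array([ 218.37790576, -611.73577759,  230.62030903]), 'tool_rot': array([-1.57220127e+00,  1.00141933e-05, -2.79877127e+00]), 'force': array([0.36245323, 0.15592327, 0.09544383]), 'torque': array([ 0.0184116 , -0.00383108, -0.00542391]), 'width': 85.51872443034313}
```

View pics/scene0.png

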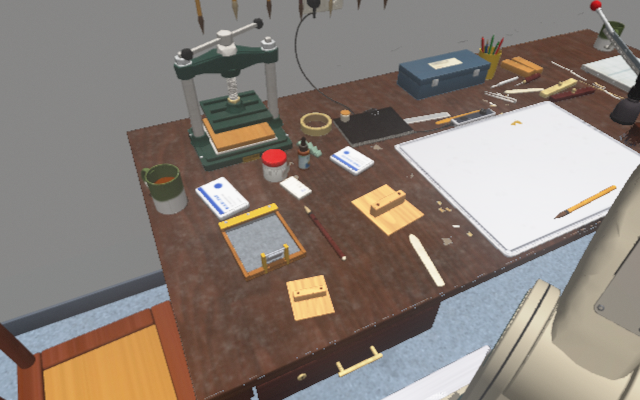

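View pics/side0.png

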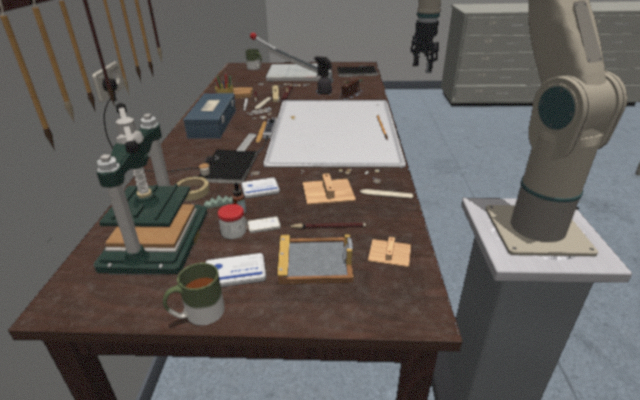

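View pics/wrist0.png

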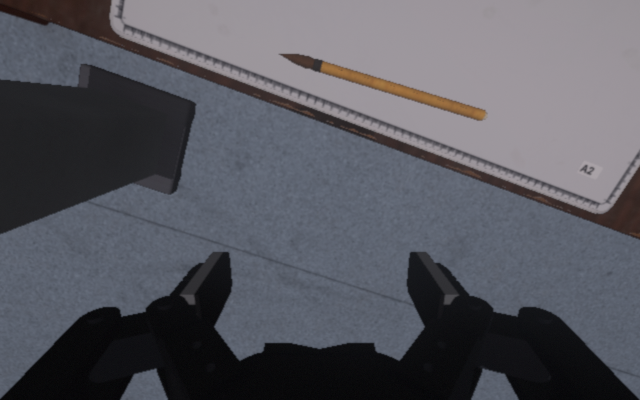

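The scene view shows the frame at about (262,240), the larger board at (387,208), the smaller one at (310,297) and the brush at (325,232) in between. I'll zoom in on both views for the corners.

```bash
python3 - <<'E'
from h import *
a=load('scene0')['color'][:,:,::-1]; b=load('side0')['color'][:,:,::-1]
cv2.imwrite('pics/z1.png',cv2.resize(a[170:300,210:440],(800,452),interpolation=cv2.INTER_CUBIC))
cv2.imwrite('pics/z2.png',cv2.resize(b[170:290,265:425],(800,600),interpolation=cv2.INTER_CUBIC))
im=load('scene0'); hsv=cv2.cvtColor(im['color'],cv2.COLOR_RGB2HSV)
for n in['scene0','side0']:
    im=load(n);hsv=cv2.cvtColor(im['color'],cv2.COLOR_RGB2HSV)
    p=(210,390) if n=='scene0' else (195,315)
    print(hsv[p],hsv[p[0]+5,p[1]+5])
    m=cv2.inRange(hsv,(8,90,110),(25,255,255))
    cs,_=cv2.findContours(m,cv2.RETR_EXTERNAL,cv2.CHAIN_APPROX_NONE)
    for c in cs:
        if cv2.contourArea(c)>300:
            ap=cv2.approxPolyDP(c,4,True)[:,0]; print(n,cv2.contourArea(c),[(tuple(q),onz(im,*q,7)[:2].round().tolist()) for q in ap.tolist()])
E
```

```text
[ 17 121 238] [ 19 115 246]
scene0 759.5 [((39, 354), [482.0, 595.0]), ((34, 355), [484.0, 603.0]), ((37, 364), [463.0, 598.0]), ((18, 366), [473.0, 628.0]), ((18, 399), [410.0, 626.0]), ((42, 399), [392.0, 590.0])]
scene0 10987.5 [((176, 279), [544.0, 337.0]), ((174, 307), [477.0, 355.0]), ((168, 301), [496.0, 363.0]), ((153, 307), [495.0, 392.0]), ((154, 324), [456.0, 397.0]), ((148, 309), [494.0, 402.0]), ((139, 312), [495.0, 419.0]), ((138, 319), [480.0, 423.0]), ((134, 314), [495.0, 429.0]), ((44, 351), [485.0, 586.0]), ((45, 399), [390.0, 585.0]), ((205, 399), [275.0, 345.0]), ((200, 394), [287.0, 351.0]), ((205, 383), [302.0, 338.0]), ((201, 356), [353.0, 332.0]), ((196, 350), [368.0, 338.0]), ((191, 353), [366.0, 347.0]), ((197, 377), [318.0, 348.0]), ((191, 383), [312.0, 360.0]), ((175, 315), [458.0, 357.0]), ((182, 321), [439.0, 348.0])]
scene0 1616.0 [((322, 275), [422.0, 55.0]), ((286, 282), [438.0, 131.0]), ((294, 320), [348.0, 152.0]), ((305, 319), [341.0, 131.0]), ((306, 326), [326.0, 136.0]), ((313, 324), [324.0, 122.0]), ((314, 316), [339.0, 113.0]), ((334, 313), [32
[... 1048 characters left out ...]
, ((409, 265), [345.0, 153.0]), ((410, 244), [332.0, 75.0]), ((389, 236), [380.0, 43.0])]
side0 513.0 [((277, 274), [647.0, 191.0]), ((287, 273), [624.0, 187.0]), ((291, 240), [626.0, 65.0]), ((345, 241), [491.0, 66.0]), ((349, 234), [480.0, 37.0]), ((280, 235), [656.0, 45.0])]
side0 946.5 [((193, 205), [921.0, -92.0]), ((183, 204), [951.0, -97.0]), ((169, 227), [955.0, 15.0]), ((135, 227), [1046.0, 17.0]), ((140, 243), [1006.0, 85.0]), ((174, 243), [919.0, 83.0])]
side0 1114.5 [((302, 182), [618.0, -227.0]), ((308, 204), [592.0, -102.0]), ((355, 199), [459.0, -131.0]), ((346, 178), [482.0, -254.0]), ((332, 179), [525.0, -247.0]), ((324, 173), [551.0, -286.0]), ((322, 181), [556.0, -234.0])]
```

View pics/z1.png

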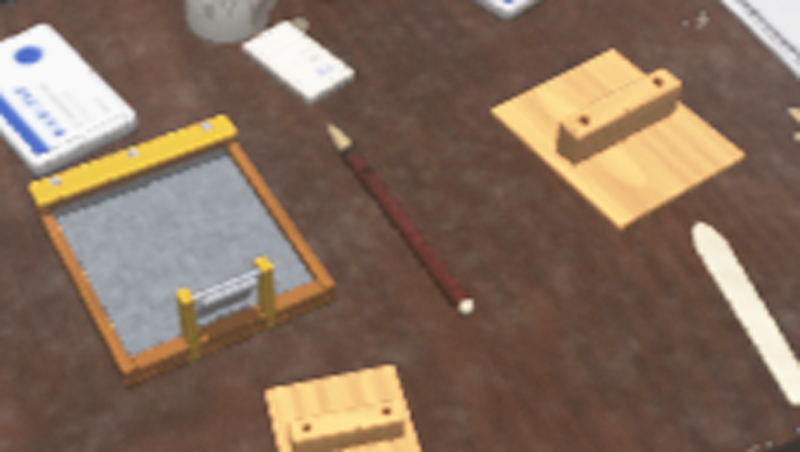

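View pics/z2.png

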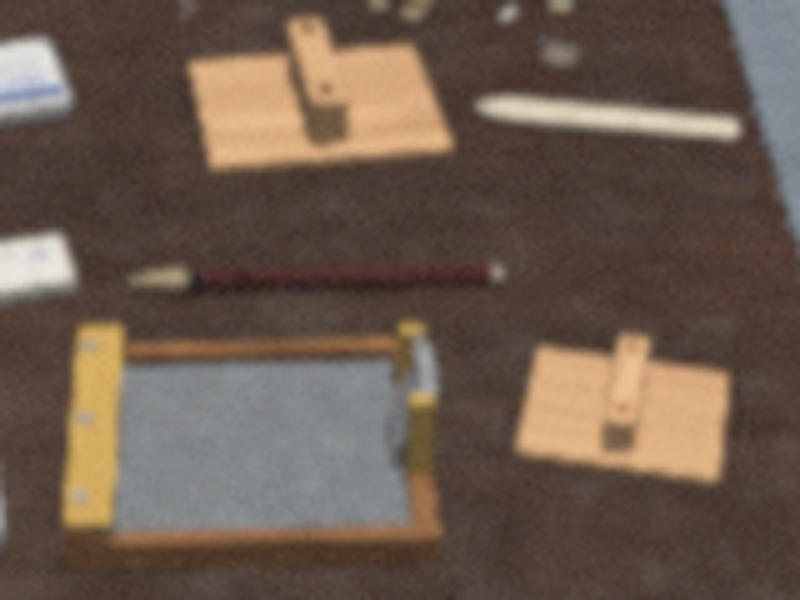

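```bash
python3 - <<'E'
from h import *
A=load('scene0');B=load('side0')
s1=230/800;s2=.2
f1=lambda p:((p[0]+.5)*s1-.5+210,(p[1]+.5)*s1-.5+170)
f2=lambda p:((p[0]+.5)*s2-.5+265,(p[1]+.5)*s2-.5+170)
def tri(p,q):
    a,b=ray(A,*f1(p)),ray(B,*f2(q))
    M=[];r=[]
    for c,d in(a,b):
        d=d/np.linalg.norm(d);P=np.eye(3)-np.outer(d,d);M.append(P);r.append(P@c)
    return np.linalg.lstsq(np.vstack(M),np.hstack(r),rcond=None)[0].round(1)
print('board top z7 (order far-left, far-right, near-right, near-left)')
P1=[(490,110),(613,48),(745,155),(625,226)];P2=[(210,168),(187,62),(415,43),(455,150)]
for p,q in zip(P1,P2): print(onz(A,*f1(p),7)[:2].round(1),onz(B,*f2(q),7)[:2].round(1),tri(p,q))
print('rib top ends z37');
R1=[(558,125),(664,69),(682,85),(578,138)]
for p in R1: print(onz(A,*f1(p),37)[:2].round(1))
for q in[(288,18),(323,17),(347,103),(309,105)]:print(' ',onz(B,*f2(q),37)[:2].round(1))
print('lip top z30: outer-left, outer right, inner right')
for p,q in zip([(30,182),(235,115),(238,138),(40,208)],[(65,527),(78,323),(125,323),(113,527)]): print(onz(A,*f1(p),30)[:2].round(1),onz(B,*f2(q),30)[:2].round(1),tri(p,q))
print('rail catch end z18')
for p,q in zip([(127,372),(335,284)],[(440,533),(433,335)]): print(onz(A,*f1(p),18)[:2].round(1),onz(B,*f2(q),18)[:2].round(1))
print('uprights top z58')
for p,q in zip([(185,293),(263,262)],[(422,398),(411,324)]): print(onz(A,*f1(p),58)[:2].round(1),onz(B,*f2(q),58)[:2].round(1),tri(p,q))
E
```

```text
board top z7 (order far-left, far-right, near-right, near-left)
[ 598.  -111.2] [ 596.7 -106.6] [ 597.6 -110.8    5.7]
[ 619. -230.] [ 617.8 -227.3] [ 618.3 -229.5    6.6]
[ 480.3 -252.3] [ 476.9 -252.7] [ 477.4 -249.5    9.6]
[ 459.  -138.3] [ 456.9 -127.9] [ 458.1 -137.6    3.8]
rib top ends z37
[ 537.3 -129.3]
[ 555.3 -228.9]
[ 535.3 -230.9]
[ 520.3 -135.1]
  [ 555.3 -229.6]
  [ 534. -231.]
  [ 519.1 -129.5]
  [ 540.6 -127. ]
lip top z30: outer-left, outer right, inner right
[645.7 214.1] [640.7 219.3] [642.7 215.6  29.6]
[648.5  66.6] [651.2  71.7] [652.4  65.4  25.7]
[626.1  73.2] [627.9  71.2] [627.3  72.5  30. ]
[619.8 214.7] [619.8 218.7] [620.8 215.   27.7]
rail catch end z18
[478.4 203.8] [477.1 205.9]
[487.6  62.7] [475.7  62.2]
uprights top z58
[488.5 159.7] [484.8 161.6] [485.8 161.   59.2]
[491.3 108.5] [488.5 106.6] [488.9 109.5  60.5]
```

>>> servo_tool(increments=[{"dx":2,"dy":2.7,"az":0.0875},{"dx":4,"dy":5.4,"az":0.175},{"dx":6,"dy":8.1,"az":0.2625},{"dx":8,"dy":10.8,"az":0.35},{"dx":10,"dy":13.5,"az":0.4375},{"dx":12,"dy":16.2,"az":0.525},{"dx":14,"dy":18.9,"az":0.6125},{"dx":16,"dy":21.6,"az":0.7}])

```text
invalid input at $.increments[0]: expected keys dx, dy, dz, ax, ay, az, claw
```

>>> servo_tool(increments=[{"dx":2,"dy":2.7,"az":0.0875},{"dx":4,"dy":5.4,"az":0.175},{"dx":6,"dy":8.1,"az":0.2625},{"dx":8,"dy":10.8,"az":0.35},{"dx":10,"dy":13.5,"az":0.4375},{"dx":12,"dy":16.2,"az":0.525},{"dx":14,"dy":18.9,"az":0.6125},{"dx":15.9,"dy":21.6,"az":0.703}])

```text
invalid input at $.increments[0]: expected keys dx, dy, dz, ax, ay, az, claw
```

```bash
python3 - <<'E'
from h import *
s=read_state();print({k:np.round(s[k],3).tolist() for k in['clock','qpos','eef_pos','tool_rot','force','width']})
im=snap('wrist','w1')
E
```

```text
{'clock': 0.15, 'qpos': [1.162, 0.629, 0.038, 1.518, -0.027, 0.996, -0.02], 'eef_pos': [218.378, -611.736, 230.62], 'tool_rot': [-1.572, 0.0, -2.799], 'force': [0.362, 0.156, 0.095], 'width': 85.519}
```

View pics/w1.png

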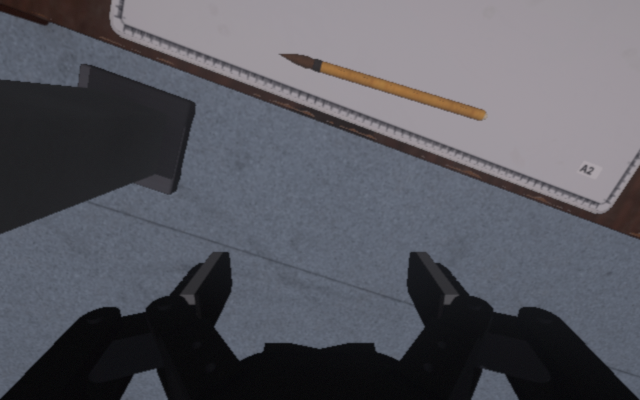

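All keys are required, and the arm hasn't moved. I'll send the same moves with every key filled in.

>>> servo_tool(increments=[{"dx":2,"dy":2.7,"dz":0,"ax":0,"ay":0,"az":0.0875,"claw":-1},{"dx":4,"dy":5.4,"dz":0,"ax":0,"ay":0,"az":0.175,"claw":-1},{"dx":6,"dy":8.1,"dz":0,"ax":0,"ay":0,"az":0.2625,"claw":-1},{"dx":8,"dy":10.8,"dz":0,"ax":0,"ay":0,"az":0.35,"claw":-1},{"dx":10,"dy":13.5,"dz":0,"ax":0,"ay":0,"az":0.4375,"claw":-1},{"dx":12,"dy":16.2,"dz":0,"ax":0,"ay":0,"az":0.525,"claw":-1},{"dx":14,"dy":18.9,"dz":0,"ax":0,"ay":0,"az":0.6125,"claw":-1},{"dx":16,"dy":21.6,"dz":0,"ax":0,"ay":0,"az":0.7,"claw":-1}])

```text
clock: 0.87
eef_pos: [379.2, -394.8, 231.4]
tool_rot: [-1.571, -0.0, -2.095]
force: [-0.3, 0.3, 1.1]
width: 85.5
```

>>> servo_tool(increments=[{"dx":2,"dy":2.7,"dz":0,"ax":0,"ay":0,"az":0.0875,"claw":-1},{"dx":4,"dy":5.4,"dz":0,"ax":0,"ay":0,"az":0.175,"claw":-1},{"dx":6,"dy":8.1,"dz":0,"ax":0,"ay":0,"az":0.2625,"claw":-1},{"dx":8,"dy":10.8,"dz":0,"ax":0,"ay":0,"az":0.35,"claw":-1},{"dx":10,"dy":13.5,"dz":0,"ax":0,"ay":0,"az":0.4375,"claw":-1},{"dx":12,"dy":16.2,"dz":0,"ax":0,"ay":0,"az":0.525,"claw":-1},{"dx":14,"dy":18.9,"dz":0,"ax":0,"ay":0,"az":0.6125,"claw":-1},{"dx":15.9,"dy":21.6,"dz":-2,"ax":0,"ay":0,"az":0.703,"claw":-1}])

```text
clock: 1.53
eef_pos: [541.0, -179.4, 214.3]
tool_rot: [-1.564, -0.003, -1.392]
force: [0.9, -0.2, 0.0]
width: 85.2
```

```bash
python3 - <<'E'
from h import *
s=read_state();print({k:np.round(s[k],3).tolist() for k in['clock','qpos','eef_pos','tool_rot','force','width']})
im=snap('wrist','w2')
E
```

```text
{'clock': 1.533, 'qpos': [0.508, 0.549, -0.363, 1.765, 0.247, 0.864, 0.214], 'eef_pos': [541.032, -179.391, 214.29], 'tool_rot': [-1.564, -0.003, -1.392], 'force': [0.862, -0.16, 0.027], 'width': 85.223}
```

View pics/w2.png

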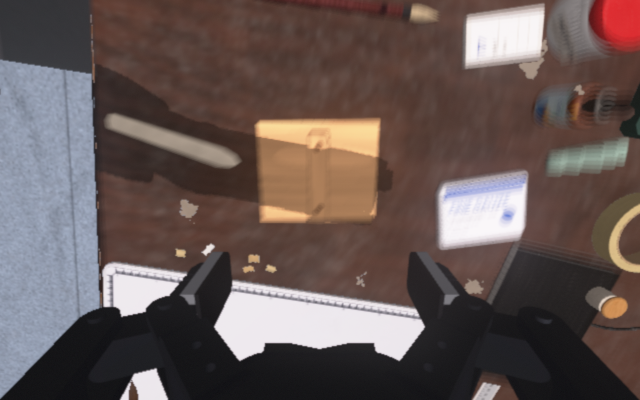

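>>> servo_tool(increments=[{"dx":0,"dy":0,"dz":-3,"ax":0,"ay":0,"az":0,"claw":-1},{"dx":0,"dy":0,"dz":-6,"ax":0,"ay":0,"az":0,"claw":-1},{"dx":0,"dy":0,"dz":-8,"ax":0,"ay":0,"az":0,"claw":-1},{"dx":0,"dy":0,"dz":-9,"ax":0,"ay":0,"az":0,"claw":-1},{"dx":0,"dy":0,"dz":-9,"ax":0,"ay":0,"az":0,"claw":-1},{"dx":0,"dy":0,"dz":-9,"ax":0,"ay":0,"az":0,"claw":-1}])

```text
clock: 2.08
eef_pos: [537.6, -180.3, 121.5]
tool_rot: [-1.571, 0.0, -1.396]
force: [0.3, 0.1, -0.0]
width: 85.4
```

```bash
python3 - <<'E'
from h import *
s=read_state();print({k:np.round(s[k],3).tolist() for k in['clock','qpos','eef_pos','tool_rot','force','width']})
im=snap('wrist','w3');snap('scene','s3')
hsv=cv2.cvtColor(im['color'],cv2.COLOR_RGB2HSV)
m=cv2.inRange(hsv,(8,90,90),(25,255,255))
cs,_=cv2.findContours(m,cv2.RETR_EXTERNAL,cv2.CHAIN_APPROX_NONE)
c=max(cs,key=cv2.contourArea); print(cv2.contourArea(c))
for q in cv2.approxPolyDP(c,8,True)[:,0].tolist(): print(q,onz(im,*q,7)[:2].round(1))
E
```

```text
{'clock': 2.083, 'qpos': [0.475, 0.671, -0.311, 1.848, 0.311, 0.67, 0.156], 'eef_pos': [537.618, -180.31, 121.465], 'tool_rot': [-1.571, 0.0, -1.396], 'force': [0.335, 0.135, -0.042], 'width': 85.449}
33153.5
[407, 94] [593.7 -84.3]
[367, 105] [563.7 -98.3]
[362, 88] [556.9 -86.2]
[345, 86] [543.1 -87.1]
[345, 71] [540.9 -76.2]
[333, 107] [ 536.6 -104.6]
[323, 95] [526.9 -96.9]
[313, 111] [ 521.  -110.6]
[300, 102] [ 509.3 -105.5]
[309, 94] [515.6 -98.2]
[269, 96] [ 483.8 -105.3]
[274, 107] [ 489.  -113.1]
[246, 101] [ 465.9 -112.4]
[236, 114] [ 458.8 -124. ]
[233, 105] [ 455.7 -117.4]
[208, 113] [ 436.  -127.2]
[200, 103] [ 429.  -120.5]
[199, 119] [ 429.  -133.3]
[188, 110] [ 419.6 -127.7]
[201, 121] [ 430.7 -134.6]
[210, 111] [ 437.5 -125.4]
[229, 134] [ 454.6 -141.2]
[193, 143] [ 425.2 -154. ]
[239, 156] [ 464.7 -158.2]
[245, 240] [ 477.9 -235.4]
[233, 249] [ 467.8 -246.5]
[245, 257] [ 479.8 -252.9]
[231, 256] [ 466.6 -254.1]
[257, 272] [ 492.8 -266.8]
[282, 267] [ 515.9 -257.3]
[296, 288] [ 532.6 -277.7]
[300, 275] [ 534.2 -262.8]
[329, 274] [ 561.7 -256.8]
[330, 285] [ 564.9 -268.6]
[340, 273] [ 571.9 -253.9]
[368, 277] [ 599.5 -253.5]
[358, 274] [ 589.3 -252. ]
[369, 264] [ 597.4 -239.6]
[402, 273] [ 630.9 -243.5]
[397, 264] [ 623.7 -234.9]
[416, 249] [ 637.5 -216.5]
[395, 244] [ 616.7 -214.9]
[419, 242] [ 638.3 -209. ]
[412, 231] [ 629.  -199.5]
[441, 218] [ 651.7 -182.5]
[426, 218] [ 638.2 -184.9]
[438, 201] [ 644.3 -167.3]
[431, 188] [ 634.8 -156.8]
[445, 194] [ 648.6 -160. ]
[446, 185] [ 647.1 -151.9]
[438, 193] [ 642.2 -160.2]
[451, 204] [ 656.7 -168. ]
[452, 188] [ 653.1 -153.6]
[432, 183] [ 634.4 -152.3]
[436, 150] [ 629.7 -123.8]
[427, 149] [ 621.9 -124.3]
[444, 138] [ 633.5 -112.9]
[434, 124] [ 621.9 -103.3]
[426, 131] [ 616.9 -110. ]
[428, 110] [613.9 -93.4]
[406, 104] [594.9 -92. ]
```

View pics/w3.png

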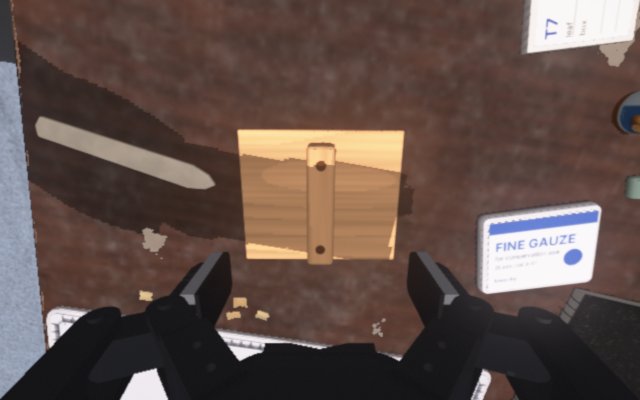

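The wrist view shows the board's top corners at (238,130), (404,131), (395,260) and (247,260), and the rib top from (307–335,144) to (308–332,265). It is aligned with the jaws.

```bash
python3 - <<'E'
from h import *
im=load('w3')
C=np.array([onz(im,*q,7)[:2] for q in[(238,130),(404,131),(395,260),(247,260)]]);print(C.round(1),C.mean(0))
for i,j in((0,1),(3,2),(2,1),(3,0)):
    d=C[j]-C[i];print(np.hypot(*d),np.degrees(np.arctan2(d[1],d[0])))
C=np.array([onz(im,*q,37)[:2] for q in[(307,144),(335,144),(332,265),(308,265)]]);print(C.round(1),C.mean(0))
# other things in scene: jar, bottle base
A=load('scene0')
for n,q in dict(jar=(274,178),bottle=(304,168),lab=(296,187),gauze=(352,160),pk0=(222,197)).items(): print(n,onz(A,*q,0)[:2].round())
E
```

```text
[[ 461.7 -136.6]
 [ 598.8 -113.2]
 [ 620.8 -231.1]
 [ 482.  -255.7]] [ 540.81526043 -184.1356107 ]
139.06483017445754 9.691649066575353
140.9957158714631 10.044748331862136
119.98560052010565 100.58009164568782
120.84011002184936 99.65952273288609
[[ 521.1 -134.6]
 [ 541.8 -130.9]
 [ 558.4 -230.8]
 [ 538.4 -234.3]] [ 539.94496329 -182.66430643]
jar [774.  28.]
bottle [779. -63.]
lab [714. -11.]
gauze [ 754. -202.]
pk0 [759. 177.]
```

>>> servo_tool(increments=[{"dx":0.2,"dy":-0.2,"dz":-3,"ax":0,"ay":0,"az":0,"claw":-1},{"dx":0.2,"dy":-0.2,"dz":-6,"ax":0,"ay":0,"az":0,"claw":-1},{"dx":0.2,"dy":-0.2,"dz":-8,"ax":0,"ay":0,"az":0,"claw":-1},{"dx":0.2,"dy":-0.2,"dz":-10,"ax":0,"ay":0,"az":0,"claw":-1},{"dx":0.2,"dy":-0.2,"dz":-11.1,"ax":0,"ay":0,"az":0,"claw":-1},{"dx":0.2,"dy":-0.2,"dz":-11.1,"ax":0,"ay":0,"az":0,"claw":0},{"dx":0.2,"dy":-0.2,"dz":-11.1,"ax":0,"ay":0,"az":0,"claw":1},{"dx":0.2,"dy":-0.2,"dz":-11.1,"ax":0,"ay":0,"az":0,"claw":1}])

```text
clock: 2.85
eef_pos: [540.7, -182.5, 11.8]
tool_rot: [-1.568, -0.001, -1.396]
force: [0.2, 0.2, 0.3]
width: 51.8
```

>>> servo_tool(increments=[{"dx":0,"dy":0,"dz":0,"ax":0,"ay":0,"az":0,"claw":1},{"dx":0,"dy":0,"dz":0,"ax":0,"ay":0,"az":0,"claw":1},{"dx":0,"dy":0,"dz":0,"ax":0,"ay":0,"az":0,"claw":1},{"dx":0,"dy":0,"dz":0,"ax":0,"ay":0,"az":0,"claw":1}])

```text
clock: 3.18
eef_pos: [540.3, -182.5, 11.6]
tool_rot: [-1.569, -0.001, -1.396]
force: [-0.7, 0.2, 6.9]
width: 20.7
```

>>> servo_tool(increments=[{"dx":0,"dy":0,"dz":0.5,"ax":0,"ay":0,"az":0,"claw":1},{"dx":0,"dy":0,"dz":2,"ax":0,"ay":0,"az":0,"claw":1},{"dx":0,"dy":0,"dz":4,"ax":0,"ay":0,"az":0,"claw":1},{"dx":0,"dy":0,"dz":7,"ax":0,"ay":0,"az":0,"claw":1},{"dx":0,"dy":0,"dz":10,"ax":0,"ay":0,"az":0,"claw":1},{"dx":0,"dy":0,"dz":13,"ax":0,"ay":0,"az":0,"claw":1},{"dx":0,"dy":0,"dz":13,"ax":0,"ay":0,"az":0,"claw":1},{"dx":0,"dy":0,"dz":13,"ax":0,"ay":0,"az":0,"claw":1}])

```text
clock: 3.85
eef_pos: [540.4, -182.6, 142.1]
tool_rot: [-1.568, -0.002, -1.396]
force: [-0.9, 0.2, -2.5]
width: 20.9
```

```bash
python3 - <<'E'
from h import *
s=read_state();print({k:np.round(s[k],3).tolist() for k in['clock','qpos','eef_pos','tool_rot','force','torque','width']})
w=snap('wrist','w4')['color'];si=snap('side','d4')['color']
cv2.imwrite('pics/c4.png',np.vstack([cv2.resize(w,(480,300)),cv2.resize(si,(480,300))])[:,:,::-1])
E
```

```text
{'clock': 3.85, 'qpos': [0.488, 0.645, -0.328, 1.828, 0.301, 0.714, 0.168], 'eef_pos': [540.422, -182.572, 142.145], 'tool_rot': [-1.568, -0.002, -1.396], 'force': [-0.877, 0.174, -2.509], 'torque': [0.005, 0.051, 0.055], 'width': 20.935}
```

View pics/c4.png

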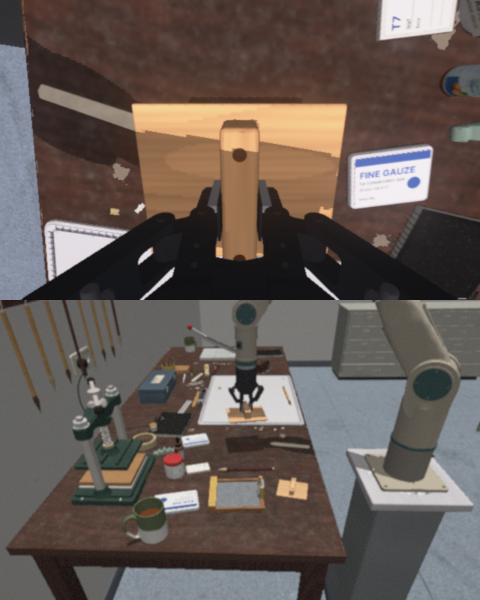

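>>> servo_tool(increments=[{"dx":0.4,"dy":3,"dz":0,"ax":0,"ay":0,"az":-0.02,"claw":1},{"dx":0.8,"dy":6,"dz":0,"ax":0,"ay":0,"az":-0.04,"claw":1},{"dx":1.2,"dy":9,"dz":0,"ax":0,"ay":0,"az":-0.06,"claw":1},{"dx":1.6,"dy":12,"dz":0,"ax":0,"ay":0,"az":-0.08,"claw":1},{"dx":2,"dy":15,"dz":0,"ax":0,"ay":0,"az":-0.1,"claw":1},{"dx":2.4,"dy":17,"dz":0,"ax":0,"ay":0,"az":-0.122,"claw":1},{"dx":2.4,"dy":17,"dz":0,"ax":0,"ay":0,"az":-0.122,"claw":1},{"dx":2.4,"dy":17,"dz":0,"ax":0,"ay":0,"az":-0.122,"claw":1}])

```text
clock: 4.62
eef_pos: [562.4, -10.3, 138.7]
tool_rot: [-1.574, 0.001, -1.514]
force: [0.0, -1.4, -2.5]
width: 21.0
```

```bash
python3 - <<'E'
from h import *
s=read_state();print({k:np.round(s[k],3).tolist() for k in['clock','qpos','qd','eef_pos','tool_rot','force','torque','width']})
w=snap('wrist','w5')['color']
cv2.imwrite('pics/w5z.png',cv2.resize(w[0:220,180:470],(790,600),interpolation=cv2.INTER_CUBIC)[:,:,::-1])
E
```

```text
{'clock': 4.617, 'qpos': [0.146, 0.637, -0.272, 1.846, 0.252, 0.695, -0.214], 'qd': [0.045, -0.005, 0.036, 0.004, 0.013, 0.01, 0.007], 'eef_pos': [562.402, -10.335, 138.689], 'tool_rot': [-1.574, 0.001, -1.514], 'force': [0.04, -1.359, -2.507], 'torque': [-0.041, 0.033, 0.061], 'width': 20.997}
```

View pics/w5.png

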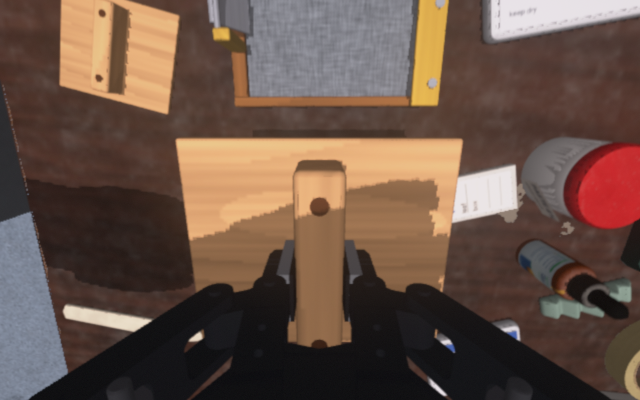

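View pics/w5z.png

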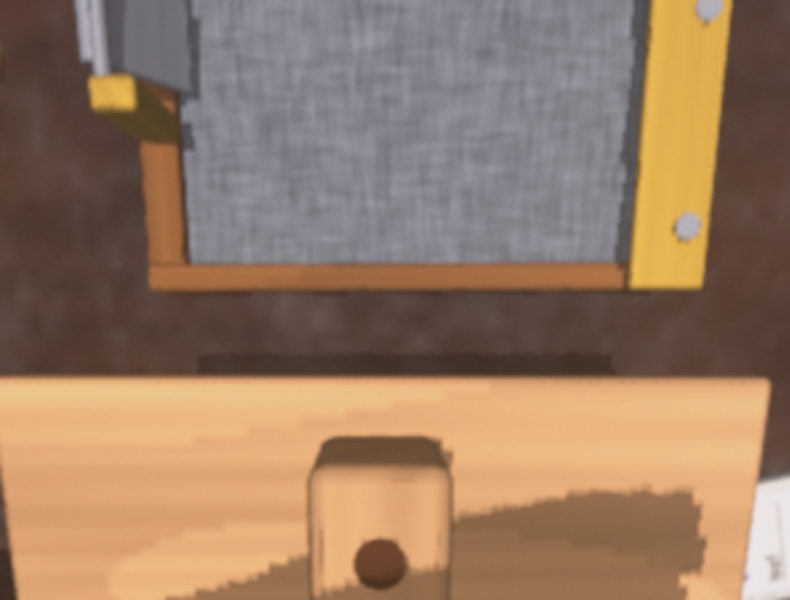

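```bash
python3 - <<'E'
from h import *
im=load('w5'); s=290/790
f=lambda p:((p[0]+.5)*s-.5+180,(p[1]+.5)*220/600-.5)
def P(p,z): return onz(im,*f(p),z)[:2]
c,_=ray(im,320,200);print('cam',c)
for n,p,z in [('lip outer corner',(703,287),30),('lip inner corner',(629,288),30),('lip inner top',(652,2),30),('lip outer top',(732,2),30),('rail corner z18',(150,289),18),('rail right z18',(625,289),18),('recess corner z10',(187,263),10),('upr',(90,80),58),('upr',(136,78),58),('upr',(94,110),58),('upr',(136,110),58),('catch wall z16 outer',(143,150),16),('board l',(-2,378),134),('board r',(769,378),134)]: print(n,P(p,z).round(1))
E
```

```text
cam [559.73266311  61.66669839 281.9220165 ]
lip outer corner [653.2  71.3]
lip inner corner [631.6  69.8]
lip inner top [627.2 142.6]
lip outer top [648.6 143.8]
rail corner z18 [487.9  61.5]
rail right z18 [633.8  69.8]
recess corner z10 [497.5  70. ]
upr [485.2 109.5]
upr [496.5 110.6]
upr [485.9 102.9]
upr [496.3 103.5]
catch wall z16 outer [486.2 100.8]
board l [492.   44.9]
board r [628.9  52.7]
```

>>> servo_tool(increments=[{"dx":0,"dy":2.5,"dz":0,"ax":-0.004,"ay":0.06,"az":0.008,"claw":1},{"dx":-0.1,"dy":5,"dz":0,"ax":-0.0075,"ay":0.125,"az":0.008,"claw":1},{"dx":-0.2,"dy":7.5,"dz":0,"ax":-0.011,"ay":0.185,"az":0.008,"claw":1},{"dx":-0.3,"dy":10,"dz":0,"ax":-0.015,"ay":0.25,"az":0.008,"claw":1},{"dx":-0.4,"dy":12.5,"dz":0,"ax":-0.0195,"ay":0.32,"az":0.008,"claw":1},{"dx":-0.5,"dy":15,"dz":0,"ax":-0.0256,"ay":0.418,"az":0.008,"claw":1},{"dx":-0.5,"dy":15,"dz":0,"ax":-0.0256,"ay":0.418,"az":0.008,"claw":1},{"dx":-0.5,"dy":15,"dz":0,"ax":-0.0256,"ay":0.418,"az":0.008,"claw":1}])

```text
clock: 5.33
eef_pos: [558.4, 137.8, 137.5]
tool_rot: [-1.992, -0.002, -1.509]
force: [0.7, -0.7, -2.1]
width: 20.9
```

>>> servo_tool(increments=[{"dx":0,"dy":0,"dz":0,"ax":0,"ay":0,"az":0,"claw":1},{"dx":0,"dy":0,"dz":0,"ax":0,"ay":0,"az":0,"claw":1},{"dx":0,"dy":0,"dz":0,"ax":0,"ay":0,"az":0,"claw":1}])

```text
clock: 5.58
eef_pos: [558.6, 135.7, 140.8]
tool_rot: [-1.989, -0.003, -1.512]
force: [0.1, -0.1, -3.1]
width: 21.3
```

```bash
cat >> h.py <<'E'
from scipy.spatial.transform import Rotation as Ro
F=np.array([565.3,138.2,0]);PSI=np.radians(3.5)
RF=Ro.from_euler('z',PSI)
def board(s,h=11.6,F=F):
    T=Ro.from_euler('xyz',s['tool_rot']).as_matrix()
    z=-T[:,1];x=T[:,2]; O=np.array(s['eef_pos'])-h*z; y=np.cross(z,x)
    to=lambda p:RF.inv().apply(p-F).round(1)
    B=RF.inv().apply(np.array([x,y,z]))
    return dict(O=to(O),a=to(O+70*x),atop=to(O+70*x+7*z),b=to(O-70*x),tcp=to(np.array(s['eef_pos'])),slope=np.degrees(np.arcsin(-B[0,2])).round(2),yaw=np.degrees(np.arctan2(B[0,1],B[0,0])).round(2),roll=np.degrees(np.arcsin(B[1,2])).round(2))
def st():
    s=read_state();print({k:np.round(s[k],3).tolist() for k in['clock','qpos','eef_pos','force','torque','width']});print(board(s));return s
E
python3 - <<'E'
from h import *
st()
w=snap('wrist','w6')['color'];a=snap('scene','s6')['color'];b=snap('side','d6')['color']
cv2.imwrite('pics/c6.png',np.vstack([cv2.resize(a[60:300,130:450],(400,300)),cv2.resize(b[150:300,220:420],(400,300))])[:,:,::-1])
E
```

```text
{'clock': 5.583, 'qpos': [-0.086, 0.867, -0.301, 1.406, 0.126, 1.304, -0.332], 'eef_pos': [558.571, 135.721, 140.819], 'force': [0.107, -0.137, -3.125], 'torque': [0.046, -0.61, 0.005], 'width': 21.25}
{'O': array([-11.6,  -2.1, 130.2]), 'a': array([ 52.4,  -2.3, 101.8]), 'atop': array([ 55.2,  -2.3, 108.2]), 'b': array([-75.6,  -1.9, 158.6]), 'tcp': array([ -6.9,  -2.1, 140.8]), 'slope': np.float64(23.94), 'yaw': np.float64(-0.19), 'roll': np.float64(-0.17)}
```

View pics/c6.png

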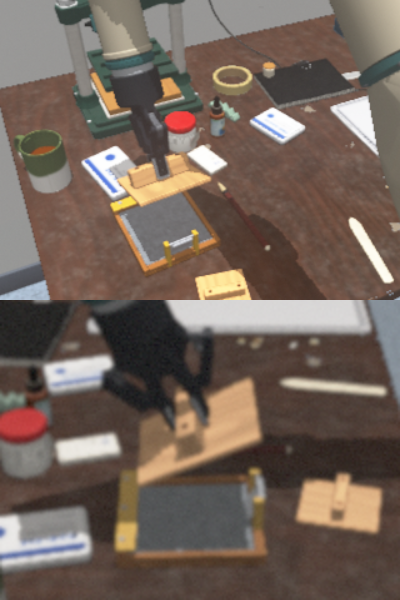

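View pics/w6.png

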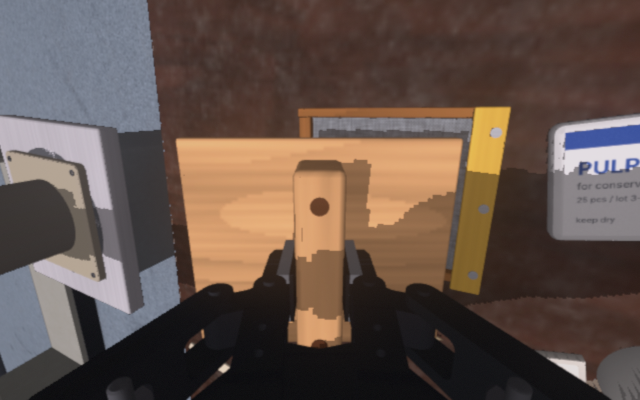

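The board hangs tilted over the frame. In the wrist view the whole lip shows, with corners (473,107), (511,107), (481,294) and (450,291), so I can check the frame estimate.

```bash
python3 - <<'E'
from h import *
im=load('w6')
to=lambda p:RF.inv().apply(np.array(p)-F).round(1)
for n,q,z in[('in+y',(473.5,107.5),30),('out+y',(511,107),30),('out-y',(481,294),30),('in-y',(450.5,291),30),('rail corner cat +y',(299,109),18),('recess corner cat +y z10',(313,120),10)]:
    p=onz(im,*q,z);print(n,p.round(1),to(p))
# predict board +y top corners pixels
s=read_state();d=board(s);B=RF.inv()
T=Ro.from_euler('xyz',s['tool_rot']).as_matrix();z=-T[:,1];x=T[:,2];y=np.cross(z,x);O=s['eef_pos']-11.6*z
for sx in(-70,70): print(proj(im,O+sx*x+60*y+7*z))
E
```

```text
in+y [622.2 213.2  30. ] [61.4 71.4 30. ]
out+y [644.4 214.8  30. ] [83.6 71.6 30. ]
out-y [654.8  73.   30. ] [ 85.4 -70.5  30. ]
in-y [633.   68.5  30. ] [ 63.3 -73.7  30. ]
rail corner cat +y [480.5 204.   18. ] [-80.6  70.9  18. ]
recess corner cat +y z10 [491.3 194.9  10. ] [-70.4  61.1  10. ]
(np.float64(172.70185456959578), np.float64(134.07614822524064))
(np.float64(463.015474142568), np.float64(133.82966549719902))
```

>>> servo_tool(increments=[{"dx":0,"dy":0.3,"dz":-1.5,"ax":0,"ay":0,"az":0.008,"claw":1},{"dx":0,"dy":0.3,"dz":-3,"ax":0,"ay":0,"az":0.008,"claw":1},{"dx":0,"dy":0.3,"dz":-4.5,"ax":0,"ay":0,"az":0.008,"claw":1},{"dx":0,"dy":0.3,"dz":-6,"ax":0,"ay":0,"az":0.008,"claw":1},{"dx":0,"dy":0.3,"dz":-7,"ax":0,"ay":0,"az":0.008,"claw":1},{"dx":0,"dy":0.3,"dz":-7.6,"ax":0,"ay":0,"az":0.008,"claw":1},{"dx":0,"dy":0.3,"dz":-7.6,"ax":0,"ay":0,"az":0.008,"claw":1},{"dx":0,"dy":0.3,"dz":-7.6,"ax":0,"ay":0,"az":0.008,"claw":1}])

```text
clock: 6.4
eef_pos: [558.4, 140.8, 63.9]
tool_rot: [-1.99, -0.002, -1.501]
force: [-0.1, -0.7, -1.5]
width: 20.7
```

```bash
sed -i 's/^F=.*/F=np.array([566.3,137.8,0]);PSI=np.radians(3.8)/' h.py
python3 - <<'E'
from h import *
st()
w=snap('wrist','w7')['color'];a=snap('scene','s7')['color'];b=snap('side','d7')['color']
cv2.imwrite('pics/c7.png',np.vstack([cv2.resize(a[150:300,200:400],(400,300)),cv2.resize(b[180:300,250:410],(400,300))])[:,:,::-1])
E
```

```text
{'clock': 6.4, 'qpos': [-0.099, 0.964, -0.292, 1.433, 0.15, 1.185, -0.335], 'eef_pos': [558.427, 140.842, 63.946], 'force': [-0.109, -0.675, -1.492], 'torque': [0.063, -0.617, -0.029], 'width': 20.721}
{'O': array([-12.4,   3.5,  53.4]), 'a': array([51.6,  3.7, 24.8]), 'atop': array([54.4,  3.7, 31.2]), 'b': array([-76.3,   3.4,  81.9]), 'tcp': array([-7.7,  3.6, 63.9]), 'slope': np.float64(24.03), 'yaw': np.float64(0.13), 'roll': np.float64(-0.09)}
```

View pics/c7.png

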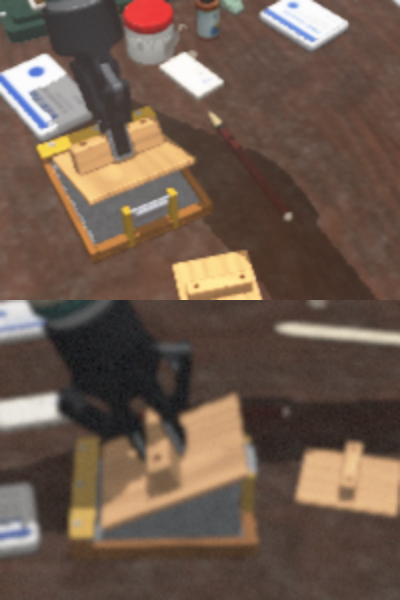

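View pics/w7.png

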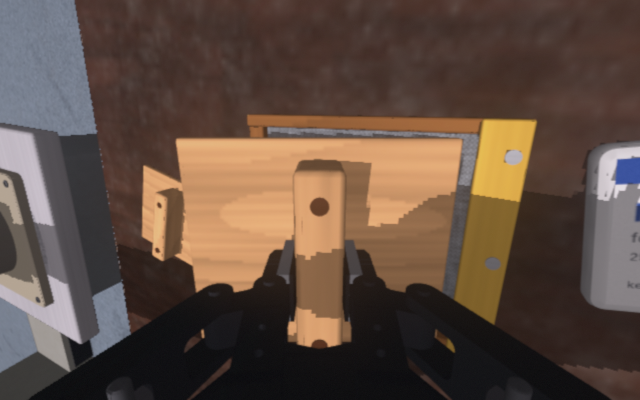

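```bash
python3 - <<'E'
from h import *
im=load('w7')
to=lambda p:RF.inv().apply(np.array(p)-F).round(1)
for n,q,z in[('lip in+y',(480.5,121),30),('lip out+y',(535,122),30),('lip in low',(456,315),30),('rail outer +y z18',(247,116),18),('rail inner z18',(300,127),18),('rail inner z18',(440,131),18),('board far +y top',(462,139.5),31.2),('board near +y top',(177,139),88),('board far lowish',(446,290),31.2)]:
    p=onz(im,*q,z);print(n,p.round(1),to(p))
E
```

```text
lip in+y [622.4 212.7  30. ] [61. 71. 30.]
lip out+y [644.  214.1  30. ] [82.5 71.  30. ]
lip in low [632.2 105.9  30. ] [ 63.7 -36.2  30. ]
rail outer +y z18 [479.4 203.7  18. ] [-82.3  71.5  18. ]
rail inner z18 [520.9 200.1  18. ] [-41.2  65.2  18. ]
rail inner z18 [605.1 205.7  18. ] [43.2 65.2 18. ]
board far +y top [616.2 203.5  31.2] [54.2 62.3 31.2]
board near +y top [490.7 195.1  88. ] [-71.6  62.2  88. ]
board far lowish [624.2 120.6  31.2] [ 56.6 -21.   31.2]
```

>>> servo_tool(increments=[{"dx":0,"dy":-0.15,"dz":-0.4,"ax":0,"ay":0,"az":0,"claw":1},{"dx":0,"dy":-0.15,"dz":-0.8,"ax":0,"ay":0,"az":0,"claw":1},{"dx":0,"dy":-0.15,"dz":-1.15,"ax":0,"ay":0,"az":0,"claw":1},{"dx":0,"dy":-0.15,"dz":-1.15,"ax":0,"ay":0,"az":0,"claw":1},{"dx":0,"dy":-0.15,"dz":-1.15,"ax":0,"ay":0,"az":0,"claw":1}])

```text
clock: 6.97
eef_pos: [558.2, 139.2, 52.5]
tool_rot: [-1.99, -0.002, -1.501]
force: [0.1, 0.0, -2.1]
width: 21.2
```

```bash
python3 - <<'E'
from h import *
st()
E
```

```text
{'clock': 6.967, 'qpos': [-0.098, 0.978, -0.289, 1.436, 0.155, 1.167, -0.334], 'eef_pos': [558.226, 139.23, 52.499], 'force': [0.051, 0.02, -2.144], 'torque': [0.099, -0.604, -0.005], 'width': 21.22}
{'O': array([-12.7,   1.9,  41.9]), 'a': array([51.2,  2.1, 13.4]), 'atop': array([54.1,  2.1, 19.8]), 'b': array([-76.6,   1.8,  70.4]), 'tcp': array([-8. ,  2. , 52.5]), 'slope': np.float64(24.04), 'yaw': np.float64(0.14), 'roll': np.float64(-0.1)}
```

Next I slide it under the lip, 14 mm along frame x with a slight drop.

>>> servo_tool(increments=[{"dx":0.3,"dy":0.02,"dz":0,"ax":0,"ay":0,"az":0,"claw":1},{"dx":0.6,"dy":0.04,"dz":-0.02,"ax":0,"ay":0,"az":0,"claw":1},{"dx":0.9,"dy":0.06,"dz":-0.04,"ax":0,"ay":0,"az":0,"claw":1},{"dx":1.2,"dy":0.08,"dz":-0.06,"ax":0,"ay":0,"az":0,"claw":1},{"dx":1.4,"dy":0.09,"dz":-0.08,"ax":0,"ay":0,"az":0,"claw":1},{"dx":1.4,"dy":0.09,"dz":-0.08,"ax":0,"ay":0,"az":0,"claw":1},{"dx":1.4,"dy":0.09,"dz":-0.08,"ax":0,"ay":0,"az":0,"claw":1}])

```text
clock: 7.55
eef_pos: [572.6, 140.2, 51.9]
tool_rot: [-1.99, -0.002, -1.501]
force: [-0.8, 0.1, -2.1]
width: 20.8
```

```bash
python3 - <<'E'
from h import *
st()
w=snap('wrist','w8')['color'];a=snap('scene','s8')['color'];b=snap('side','d8')['color']
cv2.imwrite('pics/c8.png',np.hstack([cv2.resize(w[80:360,130:550],(450,300)),cv2.resize(b[200:290,270:370],(333,300),interpolation=cv2.INTER_CUBIC)])[:,:,::-1])
E
```

```text
{'clock': 7.55, 'qpos': [-0.099, 0.996, -0.287, 1.389, 0.156, 1.196, -0.327], 'eef_pos': [572.553, 140.237, 51.948], 'force': [-0.776, 0.07, -2.14], 'torque': [0.066, -0.609, -0.018], 'width': 20.785}
{'O': array([ 1.7,  2. , 41.4]), 'a': array([65.6,  2.1, 12.9]), 'atop': array([68.5,  2.2, 19.3]), 'b': array([-62.3,   1.8,  69.8]), 'tcp': array([ 6.4,  2. , 51.9]), 'slope': np.float64(24.0), 'yaw': np.float64(0.14), 'roll': np.float64(-0.09)}
```

View pics/c8.png

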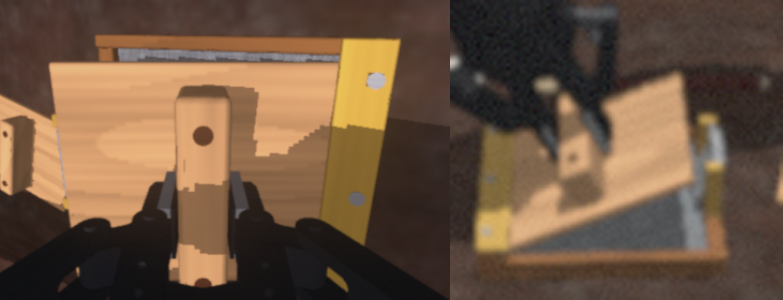

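The far edge is now hidden under the brass lip and the near edge stands clear above the uprights. I'll push on gently to find the recess wall.

>>> servo_tool(increments=[{"dx":0.1,"dy":0.01,"dz":0,"ax":0,"ay":0,"az":0,"claw":1},{"dx":0.2,"dy":0.01,"dz":-0.05,"ax":0,"ay":0,"az":0,"claw":1},{"dx":0.3,"dy":0.02,"dz":-0.05,"ax":0,"ay":0,"az":0,"claw":1},{"dx":0.3,"dy":0.02,"dz":-0.05,"ax":0,"ay":0,"az":0,"claw":1}])

```text
clock: 8.03
eef_pos: [574.4, 140.4, 51.6]
tool_rot: [-1.992, -0.002, -1.501]
force: [-2.1, -0.9, -0.8]
width: 21.0
```

```bash
python3 - <<'E'
from h import *
st()
E
```

```text
{'clock': 8.033, 'qpos': [-0.1, 1.0, -0.287, 1.379, 0.155, 1.204, -0.326], 'eef_pos': [574.383, 140.426, 51.61], 'force': [-2.15, -0.908, -0.828], 'torque': [0.025, 0.211, -0.152], 'width': 20.981}
{'O': array([ 3.5,  2.1, 41. ]), 'a': array([67.4,  2.2, 12.4]), 'atop': array([70.2,  2.2, 18.8]), 'b': array([-60.4,   1.9,  69.7]), 'tcp': array([ 8.2,  2.1, 51.6]), 'slope': np.float64(24.16), 'yaw': np.float64(0.13), 'roll': np.float64(-0.11)}
```

```bash
python3 - <<'E'
from h import *
cmd=np.array([575.5,140.4,51.5]);h=11.6
for th in(24.1,20,16,12,9,6,3,0):
    t=np.radians(th);c,s=np.cos(t),np.sin(t)
    ax=69-6.3*s; az=10+2*th/24
    O=np.array([ax-70*c,0,az+70*s]); T=O+h*np.array([s,0,c])
    W=RF.apply([T[0],2.0,T[2]])+F
    d=(W-cmd)/10; dth=np.radians(th-24.1)
    print(th,'bx',round(ax-140*c,1),'bz',round(az+140*s,1),d.round(2),(dth*np.array([-np.sin(PSI),np.cos(PSI)])).round(3))
E
```

```text
24.1 bx -61.4 bz 69.2 [-0.21 -0.01 -0.03] [-0.  0.]
20 bx -64.7 bz 59.5 [-0.43 -0.03 -0.5 ] [ 0.005 -0.071]
16 bx -67.3 bz 49.9 [-0.62 -0.04 -0.97] [ 0.009 -0.141]
12 bx -69.3 bz 40.1 [-0.77 -0.05 -1.46] [ 0.014 -0.211]
9 bx -70.3 bz 32.7 [-0.86 -0.06 -1.83] [ 0.017 -0.263]
6 bx -70.9 bz 25.1 [-0.94 -0.06 -2.21] [ 0.021 -0.315]
3 bx -71.1 bz 17.6 [-1.   -0.06 -2.6 ] [ 0.024 -0.367]
0 bx -71.0 bz 10.0 [-1.03 -0.07 -2.99] [ 0.028 -0.42 ]
```

>>> servo_tool(increments=[{"dx":-0.2,"dy":-0.01,"dz":-0.03,"ax":0,"ay":0,"az":0,"claw":1},{"dx":-0.32,"dy":-0.02,"dz":-0.27,"ax":0.0025,"ay":-0.035,"az":0,"claw":1},{"dx":-0.43,"dy":-0.03,"dz":-0.5,"ax":0.005,"ay":-0.071,"az":0,"claw":1},{"dx":-0.53,"dy":-0.03,"dz":-0.73,"ax":0.007,"ay":-0.106,"az":0,"claw":1},{"dx":-0.62,"dy":-0.04,"dz":-0.97,"ax":0.009,"ay":-0.141,"az":0,"claw":1},{"dx":-0.7,"dy":-0.04,"dz":-1.22,"ax":0.012,"ay":-0.176,"az":0,"claw":1},{"dx":-0.77,"dy":-0.05,"dz":-1.46,"ax":0.014,"ay":-0.211,"az":0,"claw":1},{"dx":-0.77,"dy":-0.05,"dz":-1.46,"ax":0.014,"ay":-0.211,"az":0,"claw":1}])

```text
clock: 8.7
eef_pos: [566.6, 139.9, 37.2]
tool_rot: [-1.778, -0.002, -1.501]
force: [-0.2, -0.2, -2.7]
width: 21.0
```

```bash
python3 - <<'E'
from h import *
st()
w=snap('wrist','w9')['color'];a=snap('scene','s9')['color'];b=snap('side','d9')['color']
cv2.imwrite('pics/c9.png',np.hstack([cv2.resize(w[80:360,130:550],(450,300)),cv2.resize(b[200:290,270:370],(333,300),interpolation=cv2.INTER_CUBIC)])[:,:,::-1])
E
```

```text
{'clock': 8.7, 'qpos': [-0.115, 0.896, -0.263, 1.633, 0.214, 0.846, -0.392], 'eef_pos': [566.642, 139.92, 37.195], 'force': [-0.171, -0.181, -2.712], 'torque': [0.027, -0.243, 0.024], 'width': 20.99}
{'O': array([-1.9,  2.1, 25.8]), 'a': array([66.6,  2.3, 11.5]), 'atop': array([68. ,  2.3, 18.3]), 'b': array([-70.4,   1.8,  40.2]), 'tcp': array([ 0.5,  2.1, 37.2]), 'slope': np.float64(11.86), 'yaw': np.float64(0.19), 'roll': np.float64(-0.14)}
```

View pics/c9.png

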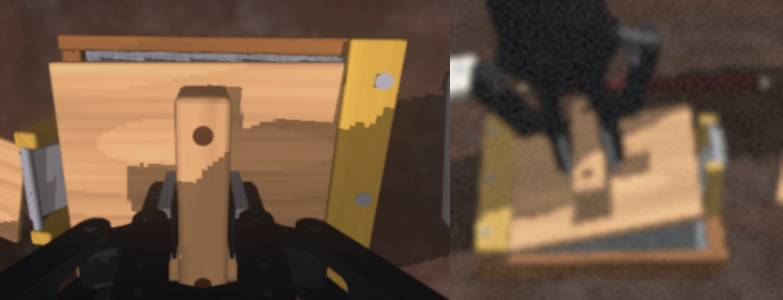

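>>> servo_tool(increments=[{"dx":0.06,"dy":0,"dz":-0.19,"ax":0.0015,"ay":-0.026,"az":0,"claw":1},{"dx":0.01,"dy":0,"dz":-0.37,"ax":0.003,"ay":-0.052,"az":0,"claw":1},{"dx":-0.03,"dy":-0.01,"dz":-0.56,"ax":0.005,"ay":-0.078,"az":0,"claw":1},{"dx":-0.07,"dy":-0.01,"dz":-0.75,"ax":0.007,"ay":-0.104,"az":0,"claw":1},{"dx":-0.1,"dy":-0.01,"dz":-0.95,"ax":0.009,"ay":-0.13,"az":0,"claw":1},{"dx":-0.13,"dy":-0.01,"dz":-1.14,"ax":0.01,"ay":-0.156,"az":0,"claw":1},{"dx":-0.15,"dy":-0.02,"dz":-1.34,"ax":0.012,"ay":-0.183,"az":0,"claw":1},{"dx":-0.16,"dy":-0.02,"dz":-1.53,"ax":0.014,"ay":-0.209,"az":0,"claw":1}])

```text
clock: 9.52
eef_pos: [566.2, 139.8, 21.6]
tool_rot: [-1.569, -0.003, -1.503]
force: [-1.1, -1.7, 24.2]
width: 21.2
```

```bash
python3 - <<'E'
from h import *
st()
E
```

```text
{'clock': 9.517, 'qpos': [-0.179, 0.834, -0.179, 1.849, 0.295, 0.483, -0.495], 'eef_pos': [566.177, 139.77, 21.639], 'force': [-1.087, -1.684, 24.202], 'torque': [-0.04, 0.214, -0.092], 'width': 21.203}
{'O': array([ 0. ,  1.9, 10. ]), 'a': array([70. ,  2. , 10.2]), 'atop': array([70. ,  2.1, 17.2]), 'b': array([-70. ,   1.9,   9.9]), 'tcp': array([ 0. ,  2. , 21.6]), 'slope': np.float64(-0.12), 'yaw': np.float64(0.08), 'roll': np.float64(-0.15)}
```

```bash
python3 - <<'E'
from h import *
w=snap('wrist','w10')['color'];a=snap('scene','s10')['color'];b=snap('side','d10')['color']
t=np.hstack([cv2.resize(w[80:360,130:550],(450,300)),cv2.resize(b[200:290,270:370],(333,300),interpolation=cv2.INTER_CUBIC)])
u=np.hstack([cv2.resize(a[190:290,205:325],(360,300),interpolation=cv2.INTER_CUBIC),cv2.resize(w[180:280,100:241],(423,300),interpolation=cv2.INTER_CUBIC)])
cv2.imwrite('pics/c10.png',np.vstack([t,u])[:,:,::-1])
E
```

```text
(no output)
```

View pics/c10.png

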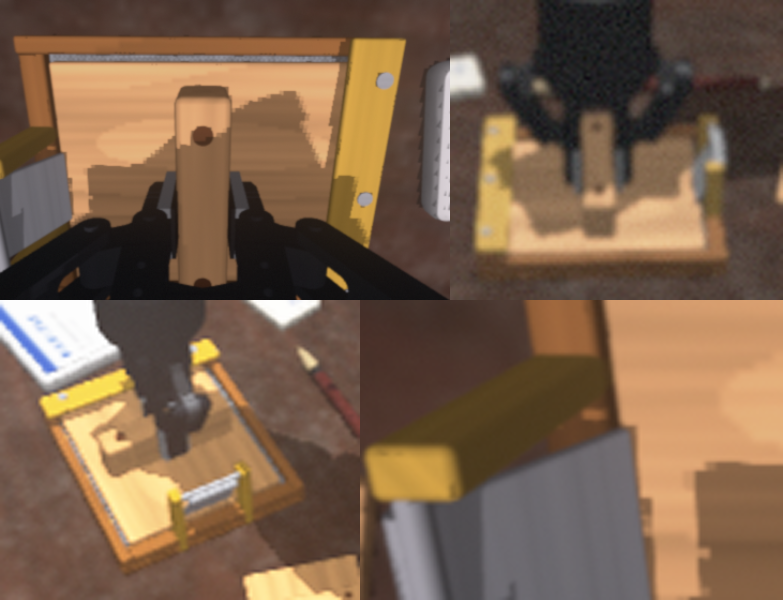

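The board lies flat: the leaf's foot overlaps the near edge by about 5 mm, and the far edge is under the lip. I'll relieve the press, open and retreat.

>>> servo_tool(increments=[{"dx":0,"dy":0,"dz":0.1,"ax":0,"ay":0,"az":0,"claw":1},{"dx":0,"dy":0,"dz":0.1,"ax":0,"ay":0,"az":0,"claw":0.2},{"dx":0,"dy":0,"dz":0.1,"ax":0,"ay":0,"az":0,"claw":-0.2},{"dx":0,"dy":0,"dz":0.1,"ax":0,"ay":0,"az":0,"claw":-0.3},{"dx":0,"dy":0,"dz":0.1,"ax":0,"ay":0,"az":0,"claw":-0.3},{"dx":0,"dy":0,"dz":0.1,"ax":0,"ay":0,"az":0,"claw":-0.3}])

```text
clock: 10.17
eef_pos: [566.6, 139.7, 22.7]
tool_rot: [-1.568, -0.003, -1.503]
force: [0.4, 0.3, -0.5]
width: 55.1
```

```bash
python3 - <<'E'
from h import *
st(); w=snap('wrist','w11')
E
```

```text
{'clock': 10.167, 'qpos': [-0.178, 0.832, -0.18, 1.848, 0.295, 0.485, -0.494], 'eef_pos': [566.611, 139.657, 22.7], 'force': [0.428, 0.25, -0.528], 'torque': [0.024, 0.002, -0.04], 'width': 55.091}
{'O': array([ 0.5,  1.8, 11.1]), 'a': array([70.5,  1.9, 11.3]), 'atop': array([70.4,  2. , 18.3]), 'b': array([-69.5,   1.7,  10.9]), 'tcp': array([ 0.4,  1.8, 22.7]), 'slope': np.float64(-0.15), 'yaw': np.float64(0.11), 'roll': np.float64(-0.15)}
```

View pics/w11.png

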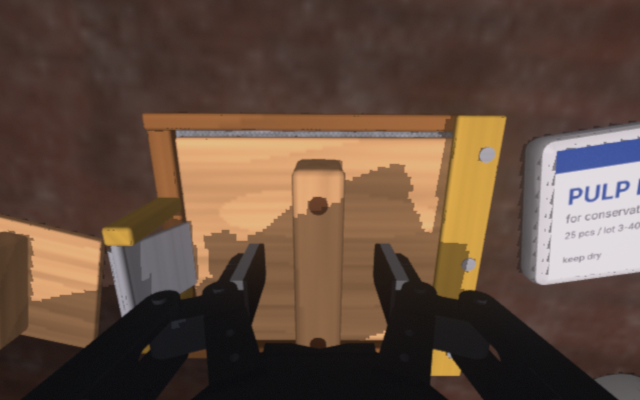

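The jaws are open and the board hasn't moved. Now I raise the arm straight up.

>>> servo_tool(increments=[{"dx":0,"dy":0,"dz":1,"ax":0,"ay":0,"az":0,"claw":-0.3},{"dx":0,"dy":0,"dz":3,"ax":0,"ay":0,"az":0,"claw":-0.3},{"dx":0,"dy":0,"dz":6,"ax":0,"ay":0,"az":0,"claw":-0.3},{"dx":0,"dy":0,"dz":9,"ax":0,"ay":0,"az":0,"claw":-0.3},{"dx":0,"dy":0,"dz":12,"ax":0,"ay":0,"az":0,"claw":-0.3},{"dx":0,"dy":-3,"dz":15,"ax":0,"ay":0,"az":0,"claw":-0.3},{"dx":0,"dy":-6,"dz":17,"ax":0,"ay":0,"az":0,"claw":-0.3},{"dx":0,"dy":-8,"dz":18,"ax":0,"ay":0,"az":0,"claw":-0.3}])

```text
clock: 10.88
eef_pos: [567.7, 57.0, 206.6]
tool_rot: [-1.563, -0.004, -1.504]
force: [0.6, -0.9, -1.3]
width: 55.3
```

>>> servo_tool(increments=[{"dx":0,"dy":-1,"dz":0,"ax":0,"ay":0,"az":0,"claw":-0.3},{"dx":0,"dy":-1,"dz":0,"ax":0,"ay":0,"az":0,"claw":-0.3},{"dx":0,"dy":-1,"dz":0,"ax":0,"ay":0,"az":0,"claw":-0.3},{"dx":0,"dy":-1,"dz":0,"ax":0,"ay":0,"az":0,"claw":-0.3}])

```text
clock: 11.22
eef_pos: [565.4, 51.8, 201.7]
tool_rot: [-1.57, -0.001, -1.5]
force: [-0.3, 0.5, 0.5]
width: 55.4
```

```bash
python3 - <<'E'
from h import *
st()
w=snap('wrist','w12');a=snap('scene','s12');b=snap('side','d12')
t=np.hstack([cv2.resize(w['color'],(480,300)),cv2.resize(b['color'][200:290,270:370],(310,300),interpolation=cv2.INTER_CUBIC)])
u=np.hstack([cv2.resize(a['color'][190:290,205:325],(360,300),interpolation=cv2.INTER_CUBIC),cv2.resize(a['color'],(430,300))])
cv2.imwrite('pics/c12.png',np.vstack([t,u])[:,:,::-1])
E
```

```text
{'clock': 11.217, 'qpos': [0.046, 0.557, -0.286, 1.779, 0.204, 0.834, -0.266], 'eef_pos': [565.39, 51.841, 201.666], 'force': [-0.282, 0.508, 0.491], 'torque': [0.019, 0.009, -0.009], 'width': 55.413}
{'O': array([ -6.6, -85.7, 190.1]), 'a': array([ 63.4, -85.4, 190.1]), 'atop': array([ 63.4, -85.4, 197.1]), 'b': array([-76.6, -86. , 190. ]), 'tcp': array([ -6.6, -85.7, 201.7]), 'slope': np.float64(-0.02), 'yaw': np.float64(0.26), 'roll': np.float64(-0.07)}
```

View pics/c12.png

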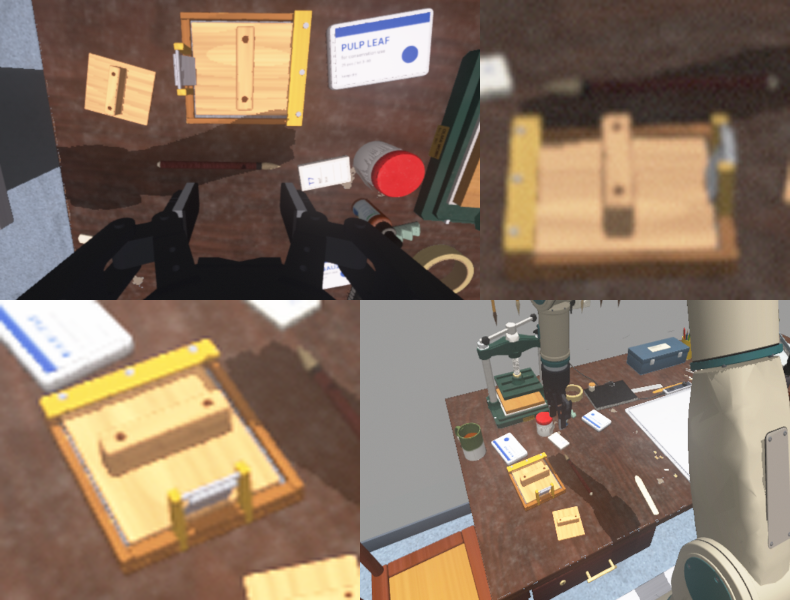

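View pics/w12.png

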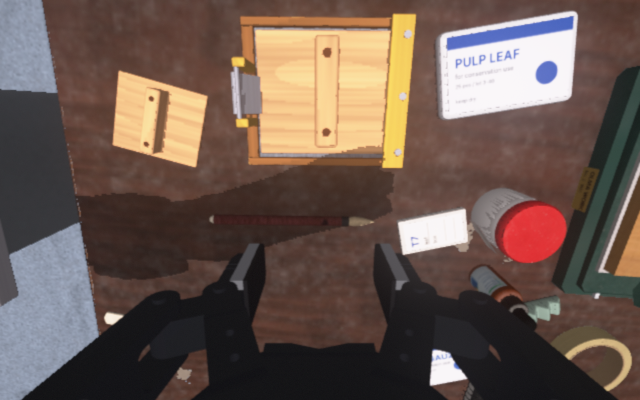

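The board lies between the lip and the catch. One last number check on the rib height and the catch foot.

```bash
python3 - <<'E'
from h import *
im=load('w12');to=lambda p:RF.inv().apply(np.array(p)-F).round(1)
for n,q,z in[('rib',(315,37),47),('rib',(339,37),47),('rib',(337,147),47),('rib',(315.5,147),47),('catch foot',(259,78),20),('catch foot',(262,113),20),('lip in',(390,15),30),('lip in',(381,166),30),('board +y edge near',(256,29),17),('board -y edge near',(258,152),17)]: print(n,to(onz(im,*q,z)))
# packets unchanged between scene images?
a=load('scene0')['color'];b=load('s12')['color']
E
```

```text
rib [-10.   48.7  47. ]
rib [11.4 48.8 47. ]
rib [ 11.7 -48.2  47. ]
rib [ -9.4 -48.3  47. ]
catch foot [-66.7  17.1  20. ]
catch foot [-65.3 -16.8  20. ]
lip in [59.  70.8 30. ]
lip in [ 59.8 -69.9  30. ]
board +y edge near [-67.8  61.7  17. ]
board -y edge near [-72.3 -57.6  17. ]
```

```bash
python3 -c "
from cell import finish_job
print(finish_job())"
```

```text
the job is handed in; nothing more can be done
None
```

The pressing board is in the flattening frame, ribbed side up and flat, with the catch back over its near edge. I handed the job in at about 11.4 s of the 48 s allowed; no verdict was reported.

**What I did:** I gripped the larger board by its rib and tilted it 24° with the lip end down. I slid that edge under the brass lip until it touched the recess wall, then swung the board flat and pressed. The press read about 24 N at the wrist, above the 3 to 10 N the catch needs. I then opened the jaws and drew the arm up and clear.

**Last checks:**
- **Board:** while still gripped and pressed, the tool pose put its origin at frame (0, 2, 10) mm, sloping about 0.1°; seated height is 10 mm.
- **Catch:** the last pictures show the far edge under the lip and the leaf over the near edge. The catch foot measured x of about -65 to -67 mm, against -65 at rest.
- **Bystanders:** they look undisturbed in the last pictures, judged by eye only.

**What disagreed:**
- The camera views disagreed by 2 to 3 mm on where the frame is.
- In the last picture the rib measured 97 mm long instead of 100, and the lip's inner edge x of about 59 mm instead of 61.25.
- Board contact with the recess wall came about 1 mm earlier than predicted.

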